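# Set up the drilling jig for a light sign

## Robot

A 6-joint arm with a two-finger parallel gripper is mounted at the origin on the work surface. World frame = base frame: x ahead of the robot, y to its left, z up, the work surface at z = 0. Lengths are in m, angles in rad, forces in N, time in s.
With the tool pointing down it reaches from about 0.225 to 0.875 m from the base axis. Payload 3.4 kg.
Tool frame: the origin (TCP) lies between the finger pads; the fingertips stand 11 mm ahead of it and the grasp point (between the pads) lies 8 mm behind it (tips_ahead is the distance from the TCP to the fingertips, in m); z points along the fingers, x is the direction in which the jaws open and shut, and the axes are right-handed (so a half turn about z gives the same grasp; the last joint's range is limited). The gripper opens to 85 mm and grips with 20 to 120 N. Pads are 22 mm wide; open, the fingers measure 114 mm over their backs; the gripper's body (76 mm by 85 mm) begins 54 mm behind the grasp point. The pads swing forward as they close: fully open they stand 13 mm farther back than shut.
Start: joints at [1.226, 0.276, 1.505, -0, 1.361, -0.121], TCP at [0.128, 0.561, 0.242] pointing down, gripper open.
Joint ranges: [-2.89, 2.89], [-0.75, 2.08], [0.22, 2.7], [-1.18, 4.32], [0.11, 2.71], [-2.7, 2.7]. Speed limits (rad/s): [2.57, 2.57, 3.14, 3.14, 3.14, 3.14].

## Interface

Orientations are given as a unit quaternion [w, x, y, z].
In Python, from rig import get_state, get_image, sign_off, masks_of, tips_ahead gives the robot as it stands.
- The arm moves only by the tool play_rows, never from a script. Its argument "series" is a list of rows, each an object of numbers: "fingers": the closure, from -1 (fully open) to 1 (shut); "dx", "dy", "dz": the shift along the world's x, y, z in mm; "turn": the turn about the world's z in rad. A call has 1 to 20 rows; each row shifts and turns the pose as measured when the row begins; what a row does not reach is not made up. A row lasts 1/12 s, in which the tool goes at most 41.7 mm and 7.16 degrees, less where a joint would pass 70% of its speed; a pose out of reach is approached as far as the arm can. A call with a gripper value outside its range is refused whole. The fingers move at their own pace and stop on an object; "squeeze" is the grip in N (left out, the last holds). Time passes only in rows, so rows that do not move let the fingers close. It gives the time, the measured TCP pose, the force and the opening at its end, in the units of the state.
- get_state(): the state, without advancing time (a new reading comes with each control period).
- get_image(name): name is "scene" or "top" or "wrist"; returns a dict with "pixels" (480x640x3 uint8, red, green, blue), "vfov" (degrees; the focal length in pixels is half the picture's height over the tangent of half this angle, whatever the lens; pixels are square), "cx", "cy" (the principal point, pixels), "rvec" (rotation vector, rad) and "tvec" (3), from world to camera coordinates, as OpenCV has them; the wrist camera has in their place "hand_eye" (4x4, takes a point from camera to tool coordinates, whose origin is the TCP and whose axes are the tool frame's). Camera axes: x right, y down, z forward; pixel columns grow to the right and rows downward; lengths in m; the calibration is good to about 2 mm. A picture is of the moment at which its call begins: read the wrist's pose just before it. There is no depth.
- sign_off(): hands the job in, once; it reports no verdict.
Trained networks look in a picture, given as the dict that the camera call returned (one of the last four; its "shot" number tells which), for a name from the list of things; names that differ only in an ending like _2 or _b are one class to them, and where a whole thing is asked for, a point or a joint stands for the part that bears it (a point fixed in the world has none). Each returns a list of dicts, best first, with "p" (0 to 1); they miss things now and then, are a little off and sometimes report something else, mostly with a low value. They report only what shows in the picture. A call takes as long as a camera call. They do not tell look-alikes from the thing itself.
- masks_of(picture, label): "region" (480x640 bool, what is visible of it) and "xy" ([column, row] in pixels, amid what is visible of it).
The state is a dict: "clock": time; "qpos": joint angles; "qd": joint speeds; "effort": joint torques, N m; "position": TCP position; "ee_rot": TCP orientation; "contact_force": force on the tool from outside, world axes, zero at the start; "moment": the same for the moment, N m; "width": finger opening in m.
Only numpy, scipy, OpenCV 4.12 (cv2) and the standard library are available. Lean on these libraries where they do the work, as an engineer would, in place of code of your own. Each camera call takes 0.05 s, during which the arm holds its last target. There are 200 camera calls.

## Task

Hang the orange drill template on the blue jig by its two end holes, so that both pins come through and it lies fully home, flat on the white strip. Then set the tapered drill guide, nose down, into the template's conical socket until its brass flange rests on the rim. Lower both parts rather than drop them, leave the glue bottle, the blue spool and the screwdriver where they are, and let go of everything at the end.

Things in the scene. Friction and masses are not known exactly. Their poses are not given: they have to be found in the camera images.
- template_center (a point): Loose drill template, 0.25-0.5 kg, flat on the bench: orange plate 196 (x) x 80 (y) x 6 mm, in its middle a square aluminium boss 54 x 54 mm, 34 high, the part to grip. Point on the boss's axis, 23 mm above the plate's underside. x along the plate, z up. 14 mm through holes on the x axis at x = -80 and +80 mm. Same turned half round: either hole suits either pin.
- template_rim (a point): The template's conical socket, open at the top of its boss: 38 mm wide at the rim, narrowing to 26 mm at the plate, 34 mm deep. Point at the rim's centre, 40 mm above the plate's underside. Axes as template_center.
- jig_seat (a point): Fixed jig: blue block 220 (x) x 100 (y) mm, white strip 208 x 90 on top. Point: middle of the strip's top face, 30 mm above the bench. x along the jig, z up. Two upright steel pins, 10 mm wide, on the x axis at x = -80 and +80 mm, rise 24 mm above the strip: 14 mm full width, then tapering to 4 mm. Home: template's underside on the strip, centred here, x axes parallel (either way round).
- guide_center (a point): Loose drill guide, 0.12-0.25 kg, 67 mm tall, standing nose down on the bench. From below: steel cone nose 26 mm tall, 25 to 34 mm wide; brass flange 48 wide, 5 thick; round steel head 28 wide, 36 tall, the part to grip. Point on the axis, 33.5 mm above the bottom, z up. Seated: flange underside on the socket's rim, about 2 mm play round the nose, this point 7.5 mm above the rim's.
- glue: Bystander: white glue bottle with red cap, 34 mm wide, 85 mm tall, standing. Origin at the centre of its underside.
- spool: Bystander: blue spool, 48 mm wide, 42 mm tall, standing. Origin at the centre of its underside.
- screwdriver: Bystander: yellow screwdriver lying flat on the bench beyond the work. Origin at its underside, mid-length; x runs from handle to blade.
There are look-alikes about, which are no part of the job. There is more than one size of the part that bears jig_seat; the job needs the middle-sized.

How it is judged:
By the outcome, as a careful person would: the job done as asked, in the order asked, and still so for the second after the job is handed in, with the robot touching nothing.
It also fails if it takes over 54 s, if anything falls off the work surface, if the arm or the gripper's body presses on something with over 40 N, if the wrist force passes 120 N, or if a joint passes its speed limit or range.

## Working session

There is one attempt and no reset: what is moved stays moved. The work goes in short steps, Python scripts to look and compute and a tool call to move; the robot and the scene stay as the last step left them, time stands still between calls to the robot, and variables do not carry over. Pictures are saved under pics/ and viewed, about 8 in all and at most 12, crops included, and the job is handed in when it is done.

Besides the shell and the picture viewer there is one more tool, called after "Call:" by a JSON object that holds its "method" and its "body". play_rows: Moves the arm, as the interface text tells. Its arguments: {"type":"object","properties":{"series":{"type":"array"},"squeeze":{"type":"number"}},"required":["series"]}

```bash
mkdir -p pics
cat > h.py <<'E'
import numpy as np, cv2
from rig import *
def K(im):
    f=240/np.tan(np.radians(im["vfov"])/2); return np.array([[f,0,im["cx"]],[0,f,im["cy"]],[0,0,1.]])
def ray(im,xy,z):
    R=cv2.Rodrigues(np.array(im["rvec"],float))[0]; t=np.array(im["tvec"],float).ravel()
    d=R.T@np.linalg.inv(K(im))@np.array([xy[0],xy[1],1.]); o=-R.T@t
    return o+d*(z-o[2])/d[2]
def save(im,n): cv2.imwrite(f"pics/{n}.png",im["pixels"][:,:,::-1])
E
python3 - <<'E'
from h import *
print(get_state(), tips_ahead)
for c in ("top","scene"):
    im=get_image(c); save(im,c+"1")
    R=cv2.Rodrigues(np.array(im["rvec"],float))[0];print(c,im["vfov"],im["cx"],im["cy"],"cam",-R.T@np.array(im["tvec"]).ravel())
    for n in ("template_center","jig_seat","guide_center","glue","spool","screwdriver"):
        for m in masks_of(im,n):
            ys,xs=np.nonzero(m["region"]); 
            if len(xs): print(n,round(m["p"],2),np.round(m["xy"]),len(xs),(xs.min(),xs.max(),ys.min(),ys.max()),np.round(ray(im,m["xy"],0.03),3))
E
```

```text
{'clock': 0.0, 'qpos': array([ 1.22602719e+00,  2.76619226e-01,  1.50612809e+00,  1.38079665e-06,
        1.36065876e+00, -1.21010145e-01]), 'qd': array([ 0.00094369, -0.00068694, -0.00043   ,  0.00028204, -0.00062572,
       -0.00087336]), 'effort': array([ 8.94241348e-04, -4.16767108e+01, -2.45797884e+01, -4.32629968e-04,
        1.10322985e-02, -5.63693263e-06]), 'position': array([0.12743441, 0.56019927, 0.24142786]), 'ee_rot': array([ 4.75290434e-04,  7.81631544e-01,  6.23739775e-01, -7.72158371e-04]), 'contact_force': array([-0.14492235,  0.0698819 ,  0.48938175]), 'moment': array([ 0.00665295, -0.00467293,  0.00559512]), 'width': 0.08539883827285397} 0.011
top 46.12088835119434 316.440481643621 230.35734399848437 cam [ 0.31645741 -0.05219051  1.23001661]
template_center 0.95 [213. 210.] 3188 (np.int64(191), np.int64(245), np.int64(165), np.int64(258)) [0.522 0.181 0.03 ]
jig_seat 0.79 [400. 107.] 2254 (np.int64(375), np.int64(425), np.int64(71), np.int64(146)) [ 0.754 -0.228  0.03 ]
jig_seat 0.69 [448. 365.] 9020 (np.int64(401), np.int64(491), np.int64(290), np.int64(440)) [ 0
[... 902 characters left out ...]
77 -0.22   0.03 ]
jig_seat 0.75 [244. 239.] 3851 (np.int64(194), np.int64(299), np.int64(205), np.int64(278)) [ 0.537 -0.225  0.03 ]
jig_seat 0.65 [297. 159.] 4270 (np.int64(243), np.int64(356), np.int64(123), np.int64(194)) [ 0.231 -0.307  0.03 ]
guide_center 0.87 [276. 332.] 598 (np.int64(267), np.int64(292), np.int64(318), np.int64(349)) [ 0.688 -0.016  0.03 ]
glue 0.73 [318. 295.] 477 (np.int64(310), np.int64(326), np.int64(276), np.int64(310)) [ 0.571 -0.002  0.03 ]
spool 0.63 [351. 258.] 569 (np.int64(340), np.int64(362), np.int64(244), np.int64(273)) [ 0.448 -0.004  0.03 ]
screwdriver 0.7 [254. 411.] 1117 (np.int64(229), np.int64(294), np.int64(349), np.int64(444)) [0.833 0.052 0.03 ]
```

View pics/top1.png

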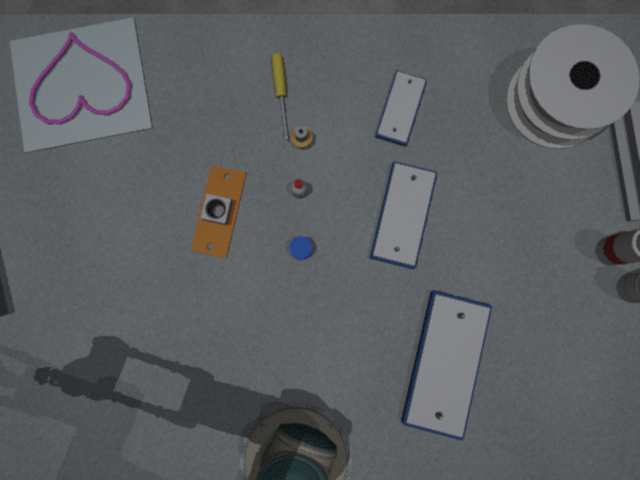

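View pics/scene1.png

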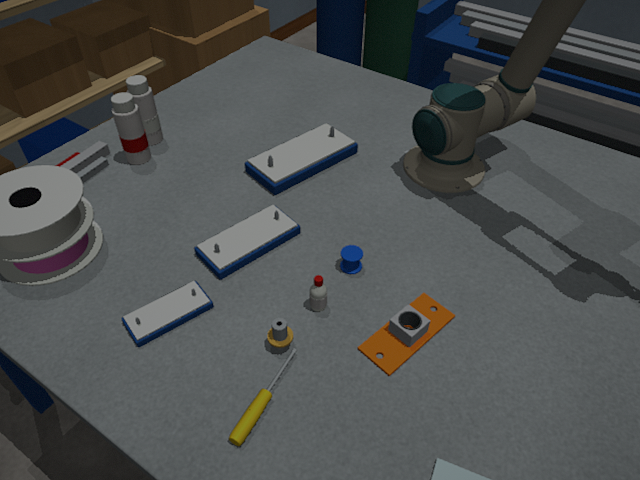

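Top view: template at about (218,211), with its boss socket at (216,208). The middle jig is at (404,215) with pins at (413,178) and (396,250). The guide is at (301,137), just past the screwdriver blade tip, and the glue is at (298,188). The arm is clear of all of it. The scene view agrees: the middle jig is at (247,239), with a smaller one at (167,313) and a larger one at (301,158).

```bash
cat >> h.py <<'E'
def rect(im,mask,z,rayf=ray):
    """min-area rectangle of a mask, in world at height z"""
    n,l,s,_=cv2.connectedComponentsWithStats(mask.astype(np.uint8)); m=(l==1+np.argmax(s[1:,4])).astype(np.uint8)
    c=max(cv2.findContours(m,0,cv2.CHAIN_APPROX_NONE)[0],key=len)[:,0]
    p=np.array([rayf(im,q,z)[:2] for q in c],np.float32)
    (c,wh,a)=cv2.minAreaRect(p*1000); a=a if wh[0]>wh[1] else a+90
    return np.round(c,1),np.round(wh,1),round((a+90)%180-90,2)
def hsv(im): return cv2.cvtColor(im["pixels"],cv2.COLOR_RGB2HSV)
E
python3 - <<'E'
from h import *
im=get_image("top");sc=get_image("scene")
for nm,i in(("top",im),("scene",sc)):
    m=masks_of(i,"template_center")[0]["region"]
    print(nm,"templ",rect(i,m,0.006))
    H=hsv(i)
    for q in masks_of(i,"jig_seat"):
        w=cv2.dilate(q["region"].astype(np.uint8),np.ones((3,3)))>0
        w=w&(H[...,1]<60)&(H[...,2]>100)
        print(" jig",np.round(q["xy"]),rect(i,w,0.03))
# guide, glue: triangulate
def P(i): return K(i)@np.hstack([cv2.Rodrigues(np.array(i["rvec"],float))[0],np.array(i["tvec"],float).reshape(3,1)])
for n in("guide_center","glue","spool"):
    a=masks_of(im,n)[0]["xy"];b=masks_of(sc,n)[0]["xy"]
    X=cv2.triangulatePoints(P(im),P(sc),np.array(a,float),np.array(b,float));print(n,np.round(X[:3,0]/X[3],4))
E
```

```text
top templ (array([523.3, 173.8]), array([ 81.2, 197.7]), -11.46)
 jig [400. 109.] (array([ 757.3, -230.5]), array([ 66. , 153.4]), -17.77)
 jig [401. 215.] (array([ 516. , -232.1]), array([ 90.9, 208.7]), -13.98)
 jig [449. 366.] (array([ 198.3, -318.8]), array([116.9, 270.9]), -14.23)
 jig [220. 216.] (array([526.1, 175.8]), array([54.3, 54.5]), -11.74)
scene templ (array([527.9, 176.2]), array([ 84.4, 199.5]), -11.93)
 jig [166. 313.] (array([ 765.1, -222.1]), array([ 67.2, 150.3]), -17.55)
 jig [301. 160.] (array([ 189.2, -319.9]), array([120.5, 277.9]), -14.22)
 jig [243. 243.] (array([ 517.8, -230.8]), array([ 97.5, 208.6]), -14.05)
guide_center [ 0.6857 -0.0111  0.0263]
glue [ 0.5704 -0.0054  0.0271]
spool [ 0.4363 -0.0099  0.0181]
```

Call:
{"method": "play_rows", "body": {"series": [{"dx":28,"dy":-28,"fingers":-1},{"dx":28,"dy":-28},{"dx":28,"dy":-28},{"dx":28,"dy":-28},{"dx":28,"dy":-28},{"dx":28,"dy":-28},{"dx":28,"dy":-28},{"dx":28,"dy":-28},{"dx":28,"dy":-28},{"dx":28,"dy":-28},{"dx":28,"dy":-28},{"dx":28,"dy":-28},{"dx":28,"dy":-28},{"dx":28,"dy":-20,"turn":0.02},{"dx":0,"dy":0},{"dx":0}]}}

```text
invalid input at $.series[0]: expected keys fingers, dx, dy, dz, turn
```

```bash
cat >> h.py <<'E'
from scipy.spatial.transform import Rotation as Rn
def wrist():
    s=get_state(); im=get_image("wrist"); q=s["ee_rot"]
    T=np.eye(4);T[:3,:3]=Rn.from_quat([q[1],q[2],q[3],q[0]]).as_matrix();T[:3,3]=s["position"]
    C=np.linalg.inv(T@np.array(im["hand_eye"],float)); im["rvec"]=cv2.Rodrigues(C[:3,:3])[0];im["tvec"]=C[:3,3]
    im["tool_ang"]=np.degrees(np.arctan2(T[1,0],T[0,0]))
    return s,im
E
python3 - <<'E'
from h import *
s,im=wrist();print(s["position"],im["tool_ang"],s["contact_force"],im["hand_eye"],im["vfov"]);save(im,"w1")
for n in("template_center","template_rim"):
  for m in masks_of(im,n): print(n,m["p"],m["xy"],ray(im,m["xy"],.006),rect(im,m["region"],.006))
E
```

```text
[0.12763695 0.56069846 0.24233684] 77.17940951589506 [-0.58038774 -0.1407761   0.37784524] [[ 9.99999858e-01  3.31776660e-04 -4.17452125e-04 -4.06442171e-04]
 [-2.10266501e-04  9.64774150e-01  2.63079446e-01 -6.52373615e-02]
 [ 4.90030639e-04 -2.63079321e-01  9.64774083e-01 -1.31853274e-01]
 [ 0.00000000e+00  0.00000000e+00  0.00000000e+00  1.00000000e+00]] 62.9453453720065
```

View pics/w1.png

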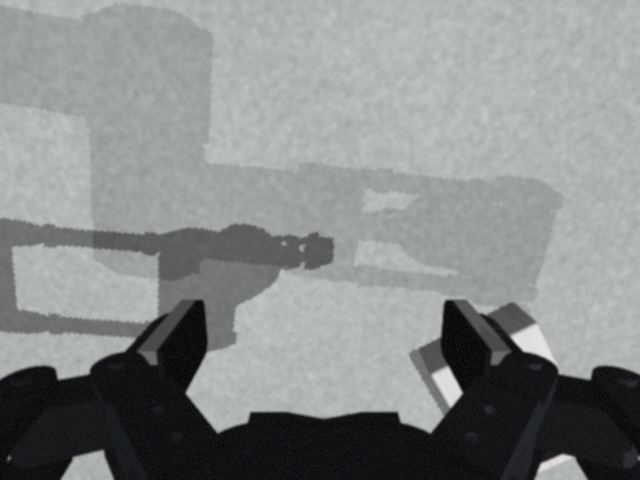

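Call:
{"method": "play_rows", "body": {"series": [{"fingers":-1,"dx":26,"dy":-29,"dz":-3,"turn":0},{"fingers":-1,"dx":26,"dy":-29,"dz":-3,"turn":0},{"fingers":-1,"dx":26,"dy":-29,"dz":-3,"turn":0},{"fingers":-1,"dx":26,"dy":-29,"dz":-3,"turn":0},{"fingers":-1,"dx":26,"dy":-29,"dz":-3,"turn":0},{"fingers":-1,"dx":26,"dy":-29,"dz":-3,"turn":0},{"fingers":-1,"dx":26,"dy":-29,"dz":-3,"turn":0},{"fingers":-1,"dx":26,"dy":-29,"dz":-3,"turn":0},{"fingers":-1,"dx":26,"dy":-29,"dz":-3,"turn":0},{"fingers":-1,"dx":26,"dy":-29,"dz":-3,"turn":0},{"fingers":-1,"dx":26,"dy":-29,"dz":-3,"turn":0},{"fingers":-1,"dx":26,"dy":-29,"dz":-3,"turn":0},{"fingers":-1,"dx":26,"dy":-29,"dz":-3,"turn":0.02},{"fingers":-1,"dx":0,"dy":0,"dz":0,"turn":0},{"fingers":-1,"dx":0,"dy":0,"dz":0,"turn":0}]}}

```text
clock: 2.7
position: [0.4779, 0.1664, 0.2036]
ee_rot: [-0.001, 0.773, 0.634, 0.006]
contact_force: [0.2, -0.8, 0.1]
width: 0.0851
```

Run:
```python
from h import *
s,im=wrist();print(s["clock"],s["position"],im["tool_ang"],s["contact_force"]);save(im,"w2")
for n in("template_center","guide_center"):
  for m in masks_of(im,n): print(n,m["p"],m["xy"],rect(im,m["region"],.006))
```

```text
2.7 [0.47794053 0.16639406 0.20363572] 78.72589687262116 [ 0.18178314 -0.81495946  0.08189263]
template_center 0.71 [340.4, 249.5] (array([526. , 174.2]), array([ 81.5, 198.1]), -11.82)
```

View pics/w2.png

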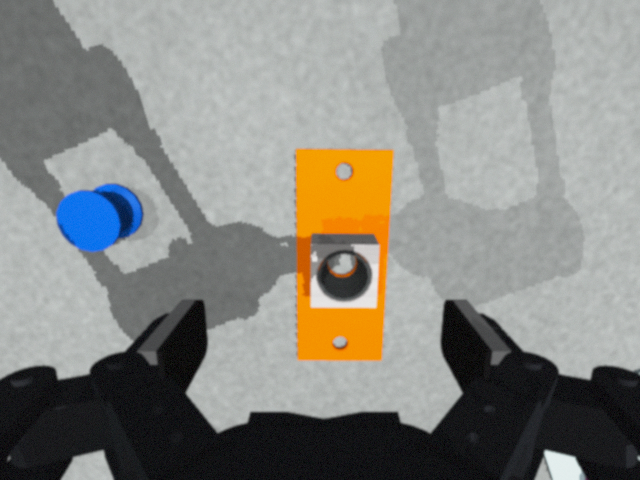

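The wrist view shows the template at about (343,255) and its boss top at (344,277). The spool is well away at (95,218). All three views agree on the template to about 2 mm.

Call:
{"method": "play_rows", "body": {"series": [{"fingers":-1,"dx":24,"dy":4,"dz":-20,"turn":-0.009},{"fingers":-1,"dx":24,"dy":4,"dz":-20,"turn":0},{"fingers":-1,"dx":0,"dy":0,"dz":-30,"turn":0},{"fingers":-1,"dx":0,"dy":0,"dz":-30,"turn":0},{"fingers":-1,"dx":0,"dy":0,"dz":-20,"turn":0},{"fingers":-1,"dx":0,"dy":0,"dz":0,"turn":0},{"fingers":-1,"dx":0,"dy":0,"dz":0,"turn":0}]}}

```text
clock: 3.43
position: [0.5211, 0.1885, 0.0844]
ee_rot: [-0.0, 0.77, 0.638, 0.01]
contact_force: [-0.8, -0.5, 0.1]
width: 0.0851
```

Run:
```python
from h import *
s,im=wrist();print(s["clock"],s["position"],s["ee_rot"],im["tool_ang"],s["contact_force"]);save(im,"w3")
for m in masks_of(im,"template_center")[:1]: print(rect(im,m["region"],.006))
H=hsv(im); sub=(H[...,1]<50)&(H[...,2]>150)
print(rect(im,sub,.04))
```

```text
3.4333 [0.52114905 0.18848061 0.08435423] [-2.27503083e-04  7.69662136e-01  6.38367084e-01  1.03735171e-02] 79.35145264164933 [-0.8380803  -0.46351699  0.11177482]
(array([526.4, 174.2]), array([ 81.2, 197.1]), -11.86)
(array([501.4, 212.8]), array([241.9, 247.5]), -87.99)
```

Call:
{"method": "play_rows", "body": {"series": [{"fingers":-1,"dx":2.5,"dy":-7,"dz":0,"turn":-0.02},{"fingers":-1,"dx":2.5,"dy":-7,"dz":0,"turn":0},{"fingers":-1,"dx":0,"dy":0,"dz":0,"turn":0},{"fingers":-1,"dx":0,"dy":0,"dz":0,"turn":0}]}}

```text
clock: 3.87
position: [0.53, 0.1743, 0.091]
ee_rot: [0.003, 0.776, 0.63, 0.016]
contact_force: [0.3, -0.4, -0.5]
width: 0.0856
```

Run:
```python
from h import *
s,im=wrist();print(s["clock"],s["position"],s["ee_rot"],im["tool_ang"],s["qd"])
s=get_state();print(s["position"])
```

```text
3.8667 [0.5299951  0.17427518 0.09098659] [0.00291367 0.77610655 0.63040177 0.01561237] 78.18554417819638 [-0.01868793 -0.01469958 -0.01380318 -0.00930929  0.00118463 -0.0057113 ]
[0.53023677 0.17427077 0.09106115]
```

Call:
{"method": "play_rows", "body": {"series": [{"fingers":-1,"dx":0,"dy":0,"dz":0,"turn":0},{"fingers":-1,"dx":0,"dy":0,"dz":0,"turn":0},{"fingers":-1,"dx":0,"dy":0,"dz":0,"turn":0},{"fingers":-1,"dx":0,"dy":0,"dz":0,"turn":0},{"fingers":-1,"dx":0,"dy":0,"dz":0,"turn":0},{"fingers":-1,"dx":0,"dy":0,"dz":0,"turn":0}]}}

```text
clock: 4.42
position: [0.5307, 0.1738, 0.092]
ee_rot: [0.003, 0.776, 0.63, 0.017]
contact_force: [-0.3, 0.2, 0.7]
width: 0.0852
```

Run:
```python
from h import *
for i in range(2):
    s,im=wrist();q=s["ee_rot"];z=Rn.from_quat([q[1],q[2],q[3],q[0]]).as_matrix()[:,2]
    print(s["clock"],s["position"],s["ee_rot"],im["tool_ang"],z,s["qd"])
```

```text
4.4167 [0.53068957 0.17383909 0.0920343 ] [0.0033315  0.77648494 0.62991055 0.01651501] 78.11621249068682 [ 0.02984441  0.01563224 -0.99943231] [ 1.82224962e-03  3.53389660e-04 -1.01694387e-03  3.22008637e-05
  1.02015486e-03 -9.51391059e-04]
4.4667 [0.53069083 0.1738356  0.09202587] [0.00335734 0.77646264 0.62993814 0.01650535] 78.1202598203657 [ 0.0298614  0.015581  -0.9994326] [ 0.00012454 -0.00014287  0.00041415  0.0012471  -0.00074093 -0.00141836]
```

Call:
{"method": "play_rows", "body": {"series": [{"fingers":-1,"dx":-1,"dy":0,"dz":-5,"turn":0},{"fingers":-1,"dx":-2,"dy":0,"dz":-10,"turn":0},{"fingers":-1,"dx":-1,"dy":0,"dz":-10,"turn":0},{"fingers":-1,"dx":0,"dy":0,"dz":-10,"turn":0},{"fingers":-1,"dx":0,"dy":0,"dz":-10,"turn":0},{"fingers":-1,"dx":0,"dy":0,"dz":-5,"turn":0},{"fingers":-1,"dx":0,"dy":0,"dz":-2,"turn":0},{"fingers":-1,"dx":0,"dy":0,"dz":0,"turn":0}]}}

```text
clock: 5.18
position: [0.5258, 0.1742, 0.0363]
ee_rot: [0.003, 0.776, 0.63, 0.016]
contact_force: [-0.7, 0.5, -0.4]
width: 0.0853
```

```bash
cat >> h.py <<'E'
def st():
    s=get_state();q=s["ee_rot"];M=Rn.from_quat([q[1],q[2],q[3],q[0]]).as_matrix()
    print(round(s["clock"],2),"pos",np.round(s["position"]*1000,1),"ang",round(np.degrees(np.arctan2(M[1,0],M[0,0])),2),"z",np.round(M[:,2],4),"F",np.round(s["contact_force"],1),"w",round(s["width"]*1000,1))
E
python3 -c "
from h import *
st()"
```

```text
5.18 pos [525.8 174.2  36.3] ang 78.15 z [ 0.0296  0.0157 -0.9994] F [-0.7  0.5 -0.4] w 85.3
```

Call:
{"method": "play_rows", "body": {"series": [{"fingers":-1,"dx":0,"dy":0,"dz":-6,"turn":0},{"fingers":-1,"dx":0,"dy":0,"dz":-5,"turn":0},{"fingers":-1,"dx":0,"dy":0,"dz":-2,"turn":0},{"fingers":-1,"dx":0,"dy":0,"dz":-1,"turn":0},{"fingers":-1,"dx":0,"dy":0,"dz":0,"turn":0}]}}

```text
clock: 5.6
position: [0.5268, 0.1744, 0.0219]
ee_rot: [0.004, 0.776, 0.63, 0.017]
contact_force: [0.5, -0.4, 0.7]
width: 0.0851
```

```bash
python3 -c "
from h import *
st()"
```

```text
5.6 pos [526.8 174.4  21.9] ang 78.15 z [ 0.0319  0.0161 -0.9994] F [ 0.5 -0.4  0.7] w 85.1
```

Call:
{"method": "play_rows", "body": {"series": [{"fingers":1,"dx":0,"dy":0,"dz":0,"turn":0},{"fingers":1,"dx":0,"dy":0,"dz":0,"turn":0},{"fingers":1,"dx":0,"dy":0,"dz":0,"turn":0},{"fingers":1,"dx":0,"dy":0,"dz":0,"turn":0},{"fingers":1,"dx":0,"dy":0,"dz":0,"turn":0},{"fingers":1,"dx":0,"dy":0,"dz":0,"turn":0},{"fingers":1,"dx":0,"dy":0,"dz":0,"turn":0},{"fingers":1,"dx":0,"dy":0,"dz":0,"turn":0}], "squeeze": 70}}

```text
clock: 6.27
position: [0.5271, 0.1748, 0.0231]
ee_rot: [0.004, 0.776, 0.63, 0.018]
contact_force: [0.7, 0.1, -0.3]
width: 0.0534
```

```bash
python3 -c "
from h import *
st()"
```

```text
6.27 pos [527.1 174.8  23.1] ang 78.14 z [ 0.0331  0.0169 -0.9993] F [ 0.7  0.1 -0.3] w 53.4
```

Call:
{"method": "play_rows", "body": {"series": [{"fingers":1,"dx":0,"dy":0,"dz":4,"turn":0},{"fingers":1,"dx":0,"dy":0,"dz":8,"turn":0},{"fingers":1,"dx":0,"dy":0,"dz":14,"turn":0},{"fingers":1,"dx":0,"dy":0,"dz":20,"turn":0},{"fingers":1,"dx":0,"dy":0,"dz":20,"turn":0},{"fingers":1,"dx":0,"dy":0,"dz":20,"turn":0},{"fingers":1,"dx":0,"dy":0,"dz":20,"turn":0},{"fingers":1,"dx":0,"dy":0,"dz":12,"turn":0},{"fingers":1,"dx":0,"dy":0,"dz":6,"turn":0},{"fingers":1,"dx":0,"dy":0,"dz":0,"turn":0}]}}

```text
clock: 7.1
position: [0.52, 0.173, 0.1514]
ee_rot: [0.001, 0.776, 0.63, 0.012]
contact_force: [0.6, -0.5, -3.9]
width: 0.0536
```

```bash
python3 -c "
from h import *
st()
s,im=wrist();save(im,'w4')"
```

```text
7.1 pos [520.  173.  151.4] ang 78.13 z [ 0.0194  0.0138 -0.9997] F [ 0.6 -0.5 -3.9] w 53.6
```

View pics/w4.png

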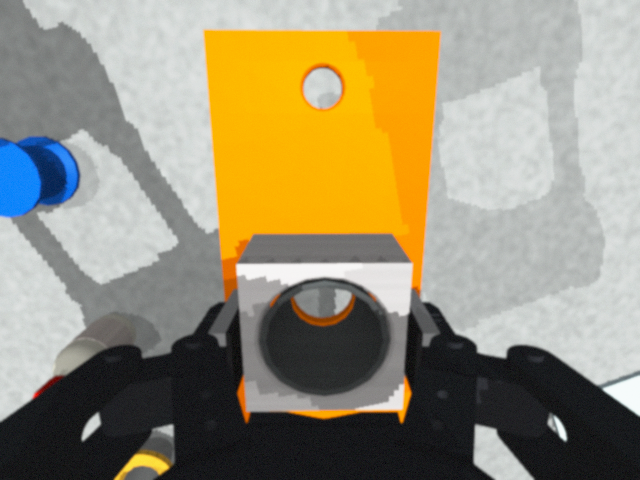

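Grip is good: the far hole shows at (322,87), the boss is square between the pads, and the load is about 4 N. I'll carry it across at height next.

Call:
{"method": "play_rows", "body": {"series": [{"fingers":1,"dx":0,"dy":-5,"dz":0,"turn":0},{"fingers":1,"dx":0,"dy":-10,"dz":0,"turn":0},{"fingers":1,"dx":0,"dy":-15,"dz":0,"turn":0},{"fingers":1,"dx":0,"dy":-22,"dz":0,"turn":0},{"fingers":1,"dx":0,"dy":-25,"dz":0,"turn":0},{"fingers":1,"dx":0,"dy":-25,"dz":0,"turn":0},{"fingers":1,"dx":0,"dy":-25,"dz":0,"turn":0},{"fingers":1,"dx":0,"dy":-25,"dz":0,"turn":0},{"fingers":1,"dx":0,"dy":-25,"dz":0,"turn":0},{"fingers":1,"dx":0,"dy":-25,"dz":0,"turn":-0.01},{"fingers":1,"dx":0,"dy":-25,"dz":0,"turn":-0.01},{"fingers":1,"dx":0,"dy":-25,"dz":0,"turn":-0.01},{"fingers":1,"dx":0,"dy":-25,"dz":0,"turn":0},{"fingers":1,"dx":0,"dy":-25,"dz":0,"turn":0},{"fingers":1,"dx":0,"dy":-25,"dz":0,"turn":0},{"fingers":1,"dx":0,"dy":-25,"dz":0,"turn":0},{"fingers":1,"dx":0,"dy":-18,"dz":0,"turn":0},{"fingers":1,"dx":0,"dy":-12,"dz":0,"turn":0},{"fingers":1,"dx":0,"dy":-6,"dz":0,"turn":0},{"fingers":1,"dx":0,"dy":0,"dz":0,"turn":0}]}}

```text
clock: 8.82
position: [0.4971, -0.2453, 0.1276]
ee_rot: [-0.015, 0.787, 0.617, -0.005]
contact_force: [0.6, -0.4, -4.8]
width: 0.0538
```

```bash
python3 -c "
from h import *
st()"
```

```text
8.82 pos [ 497.1 -245.3  127.6] ang 76.22 z [-0.0263  0.0171 -0.9995] F [ 0.6 -0.4 -4.8] w 53.8
```

Call:
{"method": "play_rows", "body": {"series": [{"fingers":1,"dx":2,"dy":1,"dz":6,"turn":0},{"fingers":1,"dx":2,"dy":1,"dz":12,"turn":0},{"fingers":1,"dx":2,"dy":1,"dz":12,"turn":0},{"fingers":1,"dx":2,"dy":1,"dz":12,"turn":0},{"fingers":1,"dx":2,"dy":1,"dz":12,"turn":0},{"fingers":1,"dx":2,"dy":1,"dz":12,"turn":0},{"fingers":1,"dx":2,"dy":1,"dz":12,"turn":0},{"fingers":1,"dx":0,"dy":1,"dz":12,"turn":0},{"fingers":1,"dx":0,"dy":1,"dz":12,"turn":0},{"fingers":1,"dx":0,"dy":1,"dz":12,"turn":0},{"fingers":1,"dx":0,"dy":1,"dz":12,"turn":0},{"fingers":1,"dx":0,"dy":1,"dz":6,"turn":0},{"fingers":1,"dx":0,"dy":0,"dz":0,"turn":0}]}}

```text
clock: 9.9
position: [0.5089, -0.2106, 0.267]
ee_rot: [-0.024, 0.781, 0.624, -0.003]
contact_force: [-0.2, -0.5, -4.0]
width: 0.0539
```

```bash
python3 -c "
from h import *
st();print(get_state()['qpos'])"
```

```text
9.9 pos [ 508.9 -210.6  267. ] ang 77.2 z [-0.034   0.0335 -0.9989] F [-0.2 -0.5 -4. ] w 53.9
[-0.52639102  0.25046774  1.48038714  0.0120096   1.45700914 -1.8759497 ]
```

Call:
{"method": "play_rows", "body": {"series": [{"fingers":1,"dx":0,"dy":0,"dz":-40,"turn":0},{"fingers":1,"dx":0,"dy":0,"dz":-40,"turn":0},{"fingers":1,"dx":0,"dy":0,"dz":-20,"turn":0},{"fingers":1,"dx":0,"dy":0,"dz":0,"turn":0},{"fingers":1,"dx":0,"dy":0,"dz":0,"turn":0}]}}

```text
clock: 10.32
position: [0.5093, -0.2063, 0.1659]
ee_rot: [-0.021, 0.78, 0.626, -0.001]
contact_force: [0.2, -0.7, -4.3]
width: 0.0537
```

```bash
python3 -c "
from h import *
st();print(get_state()['qpos'])"
```

```text
10.32 pos [ 509.3 -206.3  165.9] ang 77.49 z [-0.0288  0.032  -0.9991] F [ 0.2 -0.7 -4.3] w 53.7
[-0.52032624  0.31157804  1.65224911  0.01434246  1.21867936 -1.87842398]
```

Run:
```python
from h import *
s,im=wrist();st();save(im,"w5")
for q in masks_of(im,"jig_seat"): 
    ys,xs=np.nonzero(q["region"]);print(q["p"],q["xy"],xs.min(),xs.max(),ys.min(),ys.max())
```

```text
10.37 pos [ 509.1 -206.2  166. ] ang 77.49 z [-0.0293  0.0324 -0.999 ] F [-0.   0.1 -4.8] w 53.7
0.68 [78.6, 19.2] 0 150 0 38
0.18 [587.7, 75.9] 532 639 30 116
```

View pics/w5.png

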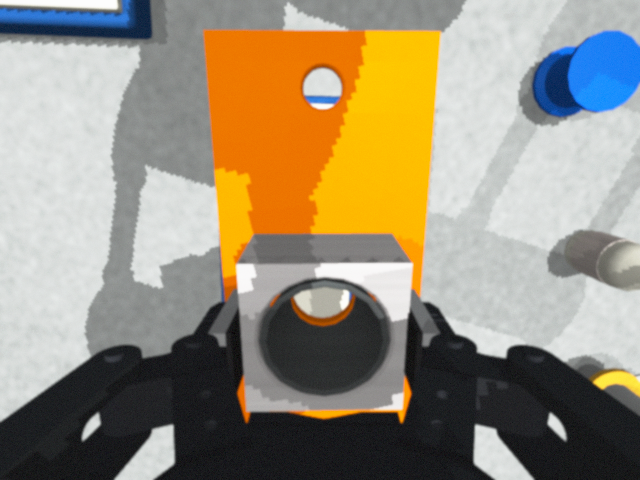

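The wrist view looks toward the robot. The near hole is at (322,88), with the jig's blue edge showing through it at row 98; the spool is at upper right and the big jig at upper left. The template has tilted slightly in pitch (about 3.5°), around the pad axis. It can swivel flat when set down.

Call:
{"method": "play_rows", "body": {"series": [{"fingers":1,"dx":1,"dy":-3,"dz":-4,"turn":-0.005},{"fingers":1,"dx":1,"dy":-4,"dz":-8,"turn":-0.005},{"fingers":1,"dx":1,"dy":-4,"dz":-10,"turn":-0.005},{"fingers":1,"dx":1,"dy":-4,"dz":-10,"turn":-0.005},{"fingers":1,"dx":1,"dy":-4,"dz":-10,"turn":-0.005},{"fingers":1,"dx":1,"dy":-3,"dz":-10,"turn":0},{"fingers":1,"dx":1,"dy":-2,"dz":-8,"turn":0},{"fingers":1,"dx":1,"dy":-1,"dz":-4,"turn":0},{"fingers":1,"dx":0,"dy":0,"dz":-2,"turn":0},{"fingers":1,"dx":0,"dy":0,"dz":0,"turn":0}]}}

```text
clock: 11.25
position: [0.5218, -0.2374, 0.0983]
ee_rot: [-0.016, 0.789, 0.615, 0.001]
contact_force: [-0.4, 0.2, -4.1]
width: 0.0537
```

Run:
```python
from h import *
st()
```

```text
11.25 pos [ 521.8 -237.4   98.3] ang 75.84 z [-0.0178  0.0263 -0.9995] F [-0.4  0.2 -4.1] w 53.7
```

Call:
{"method": "play_rows", "body": {"series": [{"fingers":1,"dx":-2,"dy":3,"dz":-2,"turn":0},{"fingers":1,"dx":-2,"dy":2.5,"dz":-1,"turn":0},{"fingers":1,"dx":0,"dy":0,"dz":0,"turn":0},{"fingers":1,"dx":0,"dy":0,"dz":0,"turn":0}]}}

```text
clock: 11.58
position: [0.5177, -0.231, 0.0955]
ee_rot: [-0.016, 0.789, 0.615, 0.001]
contact_force: [-0.4, -0.6, -4.5]
width: 0.0534
```

Run:
```python
from h import *
s,im=wrist();st();save(im,"w6")
J=np.array([.5173,-.232]);a=np.radians(-14.05);u=np.array([np.cos(a),np.sin(a)]);v=np.array([-u[1],u[0]])
def pr(p): return cv2.projectPoints(np.array([p],float),im["rvec"],np.array(im["tvec"],float),K(im),None)[0].ravel()
print("near pin tip",pr([*(J-.08*u),.054]),"base",pr([*(J-.08*u),.03]))
for sx,sy in((-1,-1),(-1,1)): print("strip corner",pr([*(J+sx*.104*u+sy*.045*v),.03]),"block",pr([*(J+sx*.11*u+sy*.05*v),.03]))
st()
vis=im["pixels"][:300,120:520];cv2.imwrite("pics/w6c.png",cv2.resize(vis,None,fx=2,fy=2,interpolation=cv2.INTER_CUBIC)[:,:,::-1])
```

```text
11.63 pos [ 517.6 -230.9   95.6] ang 75.86 z [-0.0173  0.0265 -0.9995] F [-0.2  0.1 -5.4] w 53.4
near pin tip [319.81808196  98.9333638 ] base [319.25689186 104.34333698]
strip corner [222.11143335  49.80022144] block [210.3646192   35.58932231]
strip corner [415.03836652  50.45007451] block [426.43595899  36.47221084]
11.63 pos [ 517.6 -230.9   95.6] ang 75.86 z [-0.0173  0.0265 -0.9995] F [-0.2  0.1 -5.4] w 53.4
```

View pics/w6c.png

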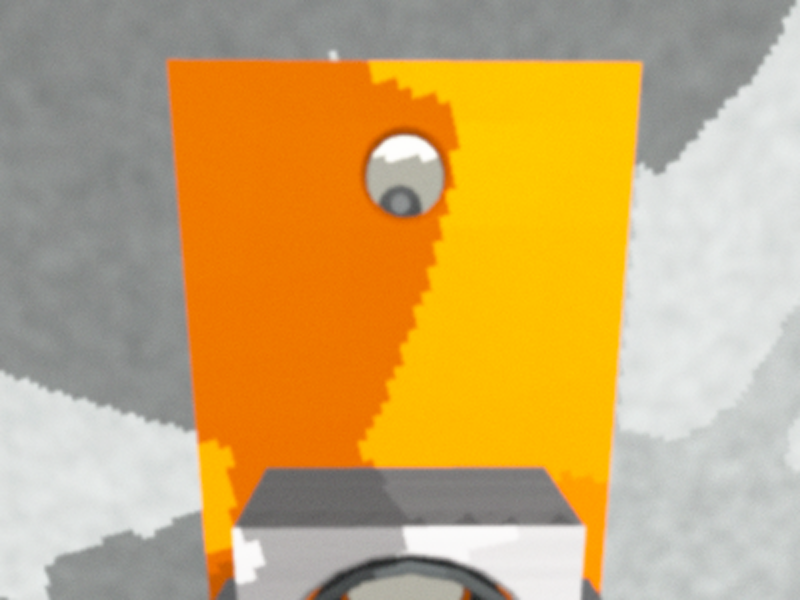

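Through the near hole the pin tip is visible at crop (400,202), which is (320,101) in the full picture. I predicted (320,99), so the jig estimate holds to about 1 mm.

```bash
cat >> h.py <<'E'
def T(pos,q):
    M=np.eye(4);M[:3,:3]=Rn.from_quat([q[1],q[2],q[3],q[0]]).as_matrix();M[:3,3]=pos;return M
E
python3 - <<'E'
from h import *
s,im=wrist()
# grasp pose from lean and yaw
z=np.array([.0331,.0169,-.9993]);a=np.radians(78.14);x=np.array([np.cos(a),np.sin(a),0]);x-=z*(x@z);x/=np.linalg.norm(x)
G=np.eye(4);G[:3,:3]=np.c_[x,np.cross(z,x),z];G[:3,3]=[.5271,.1748,.0231]
W=np.eye(4);W[:3,:3]=Rn.from_euler('z',-11.85,degrees=True).as_matrix();W[:3,3]=[.5262,.1742,0]
N=T(s["position"],s["ee_rot"])@np.linalg.inv(G)@W
def pr(p): return cv2.projectPoints(np.array([p],float),im["rvec"],np.array(im["tvec"],float),K(im),None)[0].ravel()
for h in(-.08,0,.08):
    print(h,np.round(1000*(N@[h,0,0,1])[:3],1),np.round(pr((N@[h,0,.006,1])[:3]),1),np.round(pr((N@[h,0,.0,1])[:3]),1))
for w in((-.098,-.04),(-.098,.04)): print(np.round(pr((N@[*w,.006,1])[:3]),1))
J=np.array([518.0,-232.2]);a=np.radians(-14.05);u=np.array([np.cos(a),np.sin(a)])
print("pins",J-80*u,J+80*u)
E
```

```text
-0.08 [ 438.1 -211.7   76.8] [321.8  85.7] [321.5  87.2]
0 [ 515.5 -231.2   72.6] [321.9 295.1] [321.7 289. ]
0.08 [ 593.  -250.7   68.4] [322.  451.4] [321.8 441.4]
[202.2  27.8]
[439.7  29.2]
pins [ 440.39326079 -212.77851631] [ 595.60673921 -251.62148369]
```

Call:
{"method": "play_rows", "body": {"series": [{"fingers":1,"dx":1,"dy":-0.5,"dz":-2,"turn":0},{"fingers":1,"dx":1,"dy":-0.5,"dz":-4,"turn":0},{"fingers":1,"dx":0,"dy":0,"dz":-5,"turn":0},{"fingers":1,"dx":0,"dy":0,"dz":-5,"turn":0},{"fingers":1,"dx":0,"dy":0,"dz":-4,"turn":0},{"fingers":1,"dx":0,"dy":0,"dz":-2,"turn":0},{"fingers":1,"dx":0,"dy":0,"dz":0,"turn":0}]}}

```text
clock: 12.27
position: [0.5206, -0.2325, 0.0719]
ee_rot: [-0.015, 0.789, 0.615, 0.002]
contact_force: [-0.0, 0.9, -4.2]
width: 0.0534
```

Run:
```python
from h import *
st()
```

```text
12.27 pos [ 520.6 -232.5   71.9] ang 75.87 z [-0.0155  0.0252 -0.9996] F [-0.   0.9 -4.2] w 53.4
```

Call:
{"method": "play_rows", "body": {"series": [{"fingers":1,"dx":-0.5,"dy":0.5,"dz":-3,"turn":0},{"fingers":1,"dx":0,"dy":0,"dz":-4,"turn":0},{"fingers":1,"dx":0,"dy":0,"dz":-3,"turn":0},{"fingers":1,"dx":0,"dy":0,"dz":-1,"turn":0},{"fingers":1,"dx":0,"dy":0,"dz":0,"turn":0}]}}

```text
clock: 12.68
position: [0.5199, -0.232, 0.0593]
ee_rot: [-0.015, 0.789, 0.615, 0.002]
contact_force: [0.2, -1.1, -4.1]
width: 0.0536
```

Run:
```python
from h import *
st()
```

```text
12.68 pos [ 519.9 -232.    59.3] ang 75.86 z [-0.016   0.0255 -0.9995] F [ 0.2 -1.1 -4.1] w 53.6
```

Call:
{"method": "play_rows", "body": {"series": [{"fingers":1,"dx":0,"dy":0,"dz":-1.5,"turn":0},{"fingers":1,"dx":0,"dy":0,"dz":-1.5,"turn":0},{"fingers":1,"dx":0,"dy":0,"dz":-1.5,"turn":0},{"fingers":1,"dx":0,"dy":0,"dz":0,"turn":0}], "squeeze": 35}}

```text
clock: 13.02
position: [0.5197, -0.232, 0.0562]
ee_rot: [-0.015, 0.788, 0.615, 0.002]
contact_force: [-1.9, 0.7, 0.2]
width: 0.0532
```

Run:
```python
from h import *
st()
```

```text
13.02 pos [ 519.7 -232.    56.2] ang 75.88 z [-0.0156  0.0251 -0.9996] F [-1.9  0.7  0.2] w 53.2
```

Call:
{"method": "play_rows", "body": {"series": [{"fingers":1,"dx":0,"dy":0,"dz":-2,"turn":0},{"fingers":1,"dx":0,"dy":0,"dz":-2,"turn":0},{"fingers":1,"dx":0,"dy":0,"dz":-2,"turn":0}], "squeeze": 25}}

```text
clock: 13.27
position: [0.5192, -0.232, 0.0531]
ee_rot: [-0.014, 0.788, 0.615, 0.002]
contact_force: [-6.0, 3.4, 8.8]
width: 0.0535
```

Run:
```python
from h import *
st()
```

```text
13.27 pos [ 519.2 -232.    53.1] ang 75.93 z [-0.0149  0.0241 -0.9996] F [-6.   3.4  8.8] w 53.5
```

Run:
```python
from h import *
s,im=wrist();st();save(im,"w7")
def pr(p): return np.round(cv2.projectPoints(np.array([p],float),im["rvec"],np.array(im["tvec"],float),K(im),None)[0].ravel(),1)
J=np.array([.518,-.2322]);a=np.radians(-14.05);u=np.array([np.cos(a),np.sin(a)]);v=np.array([-u[1],u[0]])
for dz in (0,.004,.008): print(dz,"hole",pr([*(J-.08*u),.036+dz]),"corners",pr([*(J-.098*u-.04*v),.036+dz]),pr([*(J-.098*u+.04*v),.036+dz]))
print("pin tip",pr([*(J-.08*u),.054]))
vis=im["pixels"][:300,120:520];cv2.imwrite("pics/w7c.png",cv2.resize(vis,None,fx=2,fy=2,interpolation=cv2.INTER_CUBIC)[:,:,::-1])
```

```text
13.32 pos [ 519.2 -232.    52.9] ang 75.92 z [-0.0149  0.0241 -0.9996] F [-4.1  2.3  6.5] w 53.5
0 hole [322.5  88.4] corners [207.3  32.9] [436.5  34.1]
0.004 hole [322.7  86.9] corners [204.1  29.8] [440.  31.]
0.008 hole [322.9  85.3] corners [200.7  26.4] [443.7  27.7]
pin tip [323.5  80.9]
```

View pics/w7c.png

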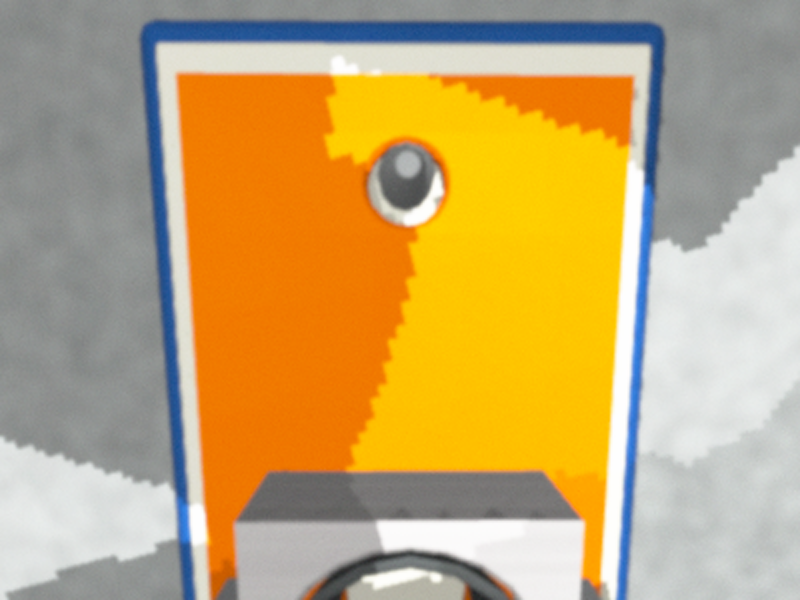

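The wrist crop shows the near pin through its hole at crop (407,175). The plate edge runs parallel to the strip, and its apparent width (228 px) matches flat on the strip (229 px). Letting go of it now.

Call:
{"method": "play_rows", "body": {"series": [{"fingers":0.5,"dx":0,"dy":0,"dz":0,"turn":0},{"fingers":-0.2,"dx":0,"dy":0,"dz":0,"turn":0},{"fingers":-1,"dx":0,"dy":0,"dz":0,"turn":0},{"fingers":-1,"dx":0,"dy":0,"dz":0,"turn":0},{"fingers":-1,"dx":0,"dy":0,"dz":0,"turn":0},{"fingers":-1,"dx":0,"dy":0,"dz":0,"turn":0},{"fingers":-1,"dx":0,"dy":0,"dz":4,"turn":0},{"fingers":-1,"dx":0,"dy":0,"dz":8,"turn":0},{"fingers":-1,"dx":0,"dy":0,"dz":12,"turn":0},{"fingers":-1,"dx":0,"dy":0,"dz":15,"turn":0},{"fingers":-1,"dx":0,"dy":0,"dz":15,"turn":0},{"fingers":-1,"dx":0,"dy":0,"dz":15,"turn":0},{"fingers":-1,"dx":0,"dy":0,"dz":15,"turn":0},{"fingers":-1,"dx":0,"dy":0,"dz":10,"turn":0},{"fingers":-1,"dx":0,"dy":0,"dz":4,"turn":0},{"fingers":-1,"dx":0,"dy":0,"dz":0,"turn":0}]}}

```text
clock: 14.65
position: [0.5226, -0.2337, 0.1609]
ee_rot: [-0.009, 0.788, 0.615, 0.003]
contact_force: [0.4, 1.1, -0.2]
width: 0.0856
```

Run:
```python
from h import *
st()
s,im=wrist();save(im,"w8")
ms=masks_of(im,"template_center");print([ (m["p"],rect(im,m["region"],.036)) for m in ms])
for m in masks_of(im,"jig_seat"): print(m["p"],rect(im,m["region"],.03))
sc=get_image("scene");save(sc,"s2")
cv2.imwrite("pics/s2c.png",cv2.resize(sc["pixels"][190:300,170:340],None,fx=4,fy=4,interpolation=cv2.INTER_CUBIC)[:,:,::-1])
```

```text
14.65 pos [ 522.6 -233.7  160.9] ang 75.91 z [-0.0063  0.0191 -0.9998] F [ 0.4  1.1 -0.2] w 85.6
[(0.69, (array([ 519., -233.]), array([ 81.1, 195.9]), -14.31))]
0.67 (array([ 516.6, -231.8]), array([ 98. , 213.8]), -13.91)
0.67 (array([ 352.8, -325.6]), array([86. ,  1.1]), 76.21)
0.61 (array([ 672.3, -207.5]), array([71.1, 30.7]), 56.63)
```

View pics/w8.png

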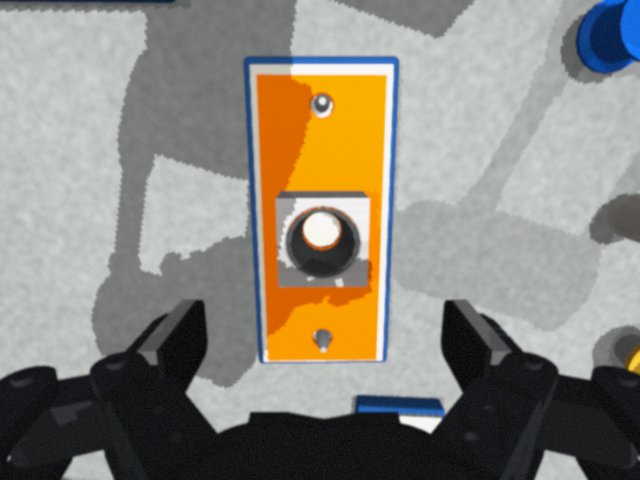

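Both pins are through, at (322,104) and (322,340), and the plate is centred on the strip. The network mask measures 196 x 81 mm at the home height, so it lies flat. Next, the guide.

Call:
{"method": "play_rows", "body": {"series": [{"fingers":-1,"dx":3,"dy":5,"dz":2,"turn":0},{"fingers":-1,"dx":6,"dy":10,"dz":2,"turn":0},{"fingers":-1,"dx":8,"dy":14,"dz":2,"turn":0},{"fingers":-1,"dx":10,"dy":17,"dz":2,"turn":0},{"fingers":-1,"dx":10,"dy":17,"dz":2,"turn":0},{"fingers":-1,"dx":10,"dy":17,"dz":2,"turn":0},{"fingers":-1,"dx":10,"dy":17,"dz":2,"turn":0},{"fingers":-1,"dx":10,"dy":17,"dz":2,"turn":0},{"fingers":-1,"dx":10,"dy":17,"dz":2,"turn":0},{"fingers":-1,"dx":10,"dy":17,"dz":2,"turn":0},{"fingers":-1,"dx":10,"dy":17,"dz":2,"turn":0},{"fingers":-1,"dx":10,"dy":17,"dz":2,"turn":0},{"fingers":-1,"dx":8,"dy":14,"dz":0,"turn":0},{"fingers":-1,"dx":5,"dy":10,"dz":0,"turn":0},{"fingers":-1,"dx":2,"dy":5,"dz":0,"turn":0},{"fingers":-1,"dx":0,"dy":0,"dz":0,"turn":0}]}}

```text
clock: 16.18
position: [0.6481, 0.0045, 0.175]
ee_rot: [-0.021, 0.788, 0.616, 0.0]
contact_force: [0.1, -0.9, -0.3]
width: 0.0858
```

Run:
```python
from h import *
st()
s,im=wrist();st();save(im,"w9")
for m in masks_of(im,"guide_center"):
    r=m["region"];ys,xs=np.nonzero(r);print(m["p"],m["xy"],len(xs),xs.min(),xs.max(),ys.min(),ys.max(),ray(im,m["xy"],.03))
    H=hsv(im);b=r&(H[...,1]>110);print("flange",rect(im,b,.031));
    ys,xs=np.nonzero(b);
    (cx,cy),ax,an=cv2.fitEllipse(cv2.convexHull(np.c_[xs,ys].astype(np.float32)));print("ell",cx,cy,ax,ray(im,(cx,cy),.031))
```

```text
16.18 pos [648.1   4.5 175. ] ang 75.99 z [-0.0258  0.0337 -0.9991] F [ 0.1 -0.9 -0.3] w 85.8
16.23 pos [647.8   3.9 174.9] ang 75.97 z [-0.0262  0.0335 -0.9991] F [-0.2 -0.2  0.2] w 85.1
0.75 [315.7, 287.7] 3404 284 347 257 327 [ 0.68844733 -0.00831913  0.03      ]
flange (array([685.8,  -7.5]), array([46.7, 41.6]), 76.79)
ell 315.8513488769531 287.1141052246094 (57.92414855957031, 63.88518142700195) [ 0.6876655  -0.00800963  0.031     ]
```

View pics/w9.png

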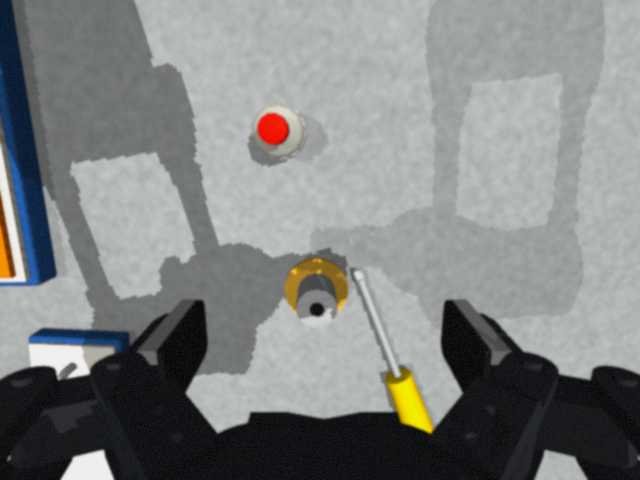

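The guide's flange is at about (316,289) and the hole in its head at (317,309). The screwdriver blade ends just to its right at (358,273) and the handle starts at (400,370), which is clear of the finger lane. The glue is at (276,132).

Run:
```python
from h import *
s,im=wrist();st()
print(ray(im,(317,309.5),.067),ray(im,(316,289),.031))
```

```text
16.33 pos [647.4   2.4 175.2] ang 75.89 z [-0.026   0.0327 -0.9991] F [-0.2 -0.9 -0. ] w 85.0
[ 0.68949895 -0.00975647  0.067     ] [ 0.68846883 -0.0099562   0.031     ]
```

Call:
{"method": "play_rows", "body": {"series": [{"fingers":-1,"dx":4,"dy":-1,"dz":-4,"turn":0},{"fingers":-1,"dx":8,"dy":-2,"dz":-8,"turn":0},{"fingers":-1,"dx":10,"dy":-3,"dz":-10,"turn":0},{"fingers":-1,"dx":10,"dy":-2,"dz":-10,"turn":0},{"fingers":-1,"dx":6,"dy":-1,"dz":-10,"turn":0},{"fingers":-1,"dx":2,"dy":0,"dz":-10,"turn":0},{"fingers":-1,"dx":0,"dy":0,"dz":-8,"turn":0},{"fingers":-1,"dx":0,"dy":0,"dz":-4,"turn":0},{"fingers":-1,"dx":0,"dy":0,"dz":0,"turn":0},{"fingers":-1,"dx":0,"dy":0,"dz":0,"turn":0}]}}

```text
clock: 17.17
position: [0.6897, -0.0128, 0.1008]
ee_rot: [-0.022, 0.79, 0.612, -0.003]
contact_force: [-0.6, 0.3, 0.7]
width: 0.0853
```

Run:
```python
from h import *
s,im=wrist();st();save(im,"w10")
for m in masks_of(im,"guide_center")[:1]:
    r=m["region"];H=hsv(im);b=r&(H[...,1]>110);ys,xs=np.nonzero(b)
    print(xs.min(),xs.max(),ys.min(),ys.max())
    print("L",ray(im,(xs.min(),ys[xs.argmin()]),.031),"R",ray(im,(xs.max(),ys[xs.argmax()]),.031))
```

```text
17.22 pos [689.6 -12.8 100.9] ang 75.52 z [-0.0314  0.032  -0.999 ] F [-0.2 -0.4  0.2] w 85.3
286 373 216 292
L [ 0.67828888 -0.02956763  0.031     ] R [0.69135452 0.0154702  0.031     ]
```

Run:
```python
from h import *
s,im=wrist()
m=masks_of(im,"guide_center")[0];r=m["region"];H=hsv(im);b=r&(H[...,1]>110);ys,xs=np.nonzero(b)
# circle fit r=24mm, z=31mm to the upper outline (first brass row in each column)
c=[(x,ys[xs==x].min()) for x in range(xs.min(),xs.max()+1) if (xs==x).any()]
P=np.array([ray(im,q,.031)[:2] for q in c])*1000
from scipy.optimize import least_squares
f=least_squares(lambda p:np.hypot(*(P-p).T)-24,[688,-8],loss="soft_l1");print(f.x,np.abs(f.fun).mean())
# head top: grey low-saturation part, lowest row edges
cv2.imwrite("pics/w10c.png",cv2.resize(im["pixels"][180:400,220:440],None,fx=2.5,fy=2.5)[:,:,::-1])
```

```text
[794.61477301  27.14270717] 2.883752534354749
```

View pics/w10c.png

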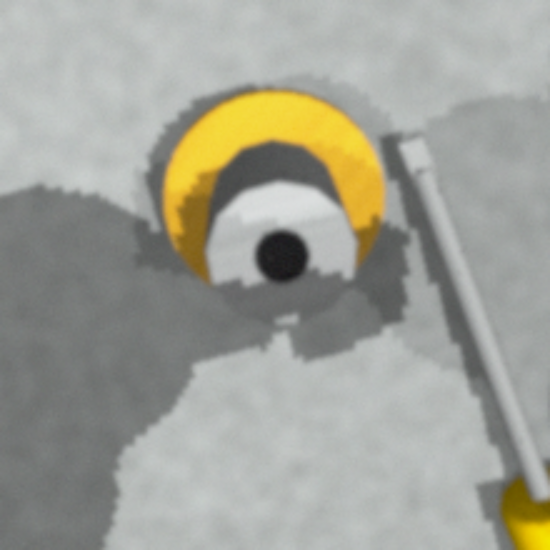

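The crop shows the flange between columns 285 and 374 of the full picture, with its top at row 215 and the head hole at (333,282). The blade tip is about 15 mm clear of the flange.

Run:
```python
from h import *
s,im=wrist();st()
print("head",ray(im,(332.8,282.4),.067))
u=np.array([np.cos(np.radians(-14.5)),np.sin(np.radians(-14.5))])
print("flange",ray(im,(329.8,215.2),.031)[:2]+.024*u)
```

```text
17.42 pos [690.5 -12.8 102.4] ang 75.53 z [-0.0283  0.0315 -0.9991] F [-0.1  0.3  0.2] w 85.5
head [ 0.69070892 -0.00817053  0.067     ]
flange [ 0.68980495 -0.00803827]
```

Call:
{"method": "play_rows", "body": {"series": [{"fingers":-1,"dx":0,"dy":2,"dz":-4,"turn":0},{"fingers":-1,"dx":0,"dy":2,"dz":-8,"turn":0},{"fingers":-1,"dx":0,"dy":1,"dz":-10,"turn":0},{"fingers":-1,"dx":0,"dy":0,"dz":-10,"turn":0},{"fingers":-1,"dx":0,"dy":0,"dz":-8,"turn":0},{"fingers":-1,"dx":0,"dy":0,"dz":-5,"turn":0},{"fingers":-1,"dx":0,"dy":0,"dz":-3,"turn":0},{"fingers":-1,"dx":0,"dy":0,"dz":0,"turn":0},{"fingers":-1,"dx":0,"dy":0,"dz":0,"turn":0}]}}

```text
clock: 18.17
position: [0.6897, -0.0067, 0.0495]
ee_rot: [-0.021, 0.79, 0.613, -0.002]
contact_force: [-0.3, 1.0, 0.4]
width: 0.0853
```

Run:
```python
from h import *
st()
```

```text
18.17 pos [689.7  -6.7  49.5] ang 75.56 z [-0.0283  0.0316 -0.9991] F [-0.3  1.   0.4] w 85.3
```

Call:
{"method": "play_rows", "body": {"series": [{"fingers":-1,"dx":0,"dy":-1,"dz":-2,"turn":0},{"fingers":-1,"dx":0,"dy":0,"dz":0,"turn":0},{"fingers":1,"dx":0,"dy":0,"dz":0,"turn":0},{"fingers":1,"dx":0,"dy":0,"dz":0,"turn":0},{"fingers":1,"dx":0,"dy":0,"dz":0,"turn":0},{"fingers":1,"dx":0,"dy":0,"dz":0,"turn":0},{"fingers":1,"dx":0,"dy":0,"dz":0,"turn":0},{"fingers":1,"dx":0,"dy":0,"dz":0,"turn":0},{"fingers":1,"dx":0,"dy":0,"dz":0,"turn":0},{"fingers":1,"dx":0,"dy":0,"dz":0,"turn":0},{"fingers":1,"dx":0,"dy":0,"dz":0,"turn":0},{"fingers":1,"dx":0,"dy":0,"dz":0,"turn":0}], "squeeze": 45}}

```text
clock: 19.17
position: [0.6911, -0.0085, 0.0493]
ee_rot: [-0.02, 0.79, 0.613, -0.0]
contact_force: [-0.4, -0.1, -1.4]
width: 0.0266
```

Run:
```python
from h import *
st()
```

```text
19.17 pos [691.1  -8.5  49.3] ang 75.55 z [-0.0244  0.0306 -0.9992] F [-0.4 -0.1 -1.4] w 26.6
```

Call:
{"method": "play_rows", "body": {"series": [{"fingers":1,"dx":0,"dy":0,"dz":3,"turn":0},{"fingers":1,"dx":0,"dy":0,"dz":7,"turn":0},{"fingers":1,"dx":0,"dy":0,"dz":12,"turn":0},{"fingers":1,"dx":0,"dy":0,"dz":14,"turn":0},{"fingers":1,"dx":0,"dy":0,"dz":14,"turn":0},{"fingers":1,"dx":0,"dy":0,"dz":14,"turn":0},{"fingers":1,"dx":0,"dy":0,"dz":14,"turn":0},{"fingers":1,"dx":0,"dy":0,"dz":14,"turn":0},{"fingers":1,"dx":0,"dy":0,"dz":10,"turn":0},{"fingers":1,"dx":0,"dy":0,"dz":4,"turn":0},{"fingers":1,"dx":0,"dy":0,"dz":0,"turn":0}]}}

```text
clock: 20.08
position: [0.6892, -0.0078, 0.1658]
ee_rot: [-0.02, 0.79, 0.613, -0.0]
contact_force: [0.4, -0.1, -2.2]
width: 0.0267
```

Run:
```python
from h import *
st()
```

```text
20.08 pos [689.2  -7.8 165.8] ang 75.56 z [-0.0255  0.0313 -0.9992] F [ 0.4 -0.1 -2.2] w 26.7
```

Call:
{"method": "play_rows", "body": {"series": [{"fingers":1,"dx":-3,"dy":-4,"dz":0,"turn":0},{"fingers":1,"dx":-6,"dy":-8,"dz":0,"turn":0},{"fingers":1,"dx":-9,"dy":-12,"dz":0,"turn":0},{"fingers":1,"dx":-10,"dy":-13,"dz":0,"turn":0},{"fingers":1,"dx":-10,"dy":-13,"dz":0,"turn":0},{"fingers":1,"dx":-10,"dy":-13,"dz":0,"turn":0},{"fingers":1,"dx":-10,"dy":-13,"dz":0,"turn":0},{"fingers":1,"dx":-10,"dy":-13,"dz":0,"turn":0},{"fingers":1,"dx":-10,"dy":-13,"dz":0,"turn":0},{"fingers":1,"dx":-10,"dy":-13,"dz":0,"turn":0},{"fingers":1,"dx":-10,"dy":-13,"dz":0,"turn":0},{"fingers":1,"dx":-10,"dy":-13,"dz":0,"turn":0},{"fingers":1,"dx":-9,"dy":-12,"dz":0,"turn":0},{"fingers":1,"dx":-6,"dy":-8,"dz":0,"turn":0},{"fingers":1,"dx":-3,"dy":-4,"dz":0,"turn":0},{"fingers":1,"dx":0,"dy":0,"dz":0,"turn":0}]}}

```text
clock: 21.42
position: [0.5343, -0.1945, 0.1583]
ee_rot: [-0.027, 0.793, 0.608, -0.009]
contact_force: [-0.3, 0.4, -1.2]
width: 0.027
```

Run:
```python
from h import *
st()
```

```text
21.42 pos [ 534.3 -194.5  158.3] ang 74.94 z [-0.0468  0.0321 -0.9984] F [-0.3  0.4 -1.2] w 27.0
```

```bash
cat >> h.py <<'E'
def guide():
    z=np.array([-.0244,.0306,-.9992]);a=np.radians(75.55);x=np.array([np.cos(a),np.sin(a),0]);x-=z*(x@z);x/=np.linalg.norm(x)
    G=np.eye(4);G[:3,:3]=np.c_[x,np.cross(z,x),z];G[:3,3]=[.6911,-.0085,.0493]
    s=get_state();N=T(s["position"],s["ee_rot"])@np.linalg.inv(G)
    b=N@[.690,-.0083,0,1];f=N@[.690,-.0083,.026,1];print("nose",np.round(b[:3]*1000,1),"flange",np.round(f[:3]*1000,1),"to go",np.round(1000*(np.array([.519,-.233,.07])-f[:3]),1))
E
python3 - <<'E'
from h import *
st();guide()
E
```

```text
21.42 pos [ 534.3 -194.5  158.3] ang 74.94 z [-0.0468  0.0321 -0.9984] F [-0.3  0.4 -1.2] w 27.0
nose [ 532.1 -194.3  109. ] flange [ 532.7 -194.3  135. ] to go [-13.7 -38.7 -65. ]
```

Call:
{"method": "play_rows", "body": {"series": [{"fingers":1,"dx":-1,"dy":-3,"dz":0,"turn":0},{"fingers":1,"dx":-2,"dy":-6,"dz":-1,"turn":0},{"fingers":1,"dx":-3,"dy":-8,"dz":-3,"turn":0},{"fingers":1,"dx":-3,"dy":-8,"dz":-4,"turn":0},{"fingers":1,"dx":-2,"dy":-6,"dz":-5,"turn":0},{"fingers":1,"dx":-1,"dy":-4,"dz":-5,"turn":0},{"fingers":1,"dx":0,"dy":-2,"dz":-4,"turn":0},{"fingers":1,"dx":0,"dy":0,"dz":-2,"turn":0},{"fingers":1,"dx":0,"dy":0,"dz":0,"turn":0},{"fingers":1,"dx":0,"dy":0,"dz":0,"turn":0}]}}

```text
clock: 22.25
position: [0.5219, -0.2341, 0.1303]
ee_rot: [-0.028, 0.793, 0.609, -0.008]
contact_force: [-0.7, -0.4, -2.2]
width: 0.0267
```

Run:
```python
from h import *
s,im=wrist();st();guide();save(im,"w11")
cv2.imwrite("pics/w11c.png",cv2.resize(im["pixels"][40:440,140:500],None,fx=1.5,fy=1.5)[:,:,::-1])
```

```text
22.3 pos [ 521.9 -234.   130.3] ang 75.01 z [-0.047   0.0345 -0.9983] F [ 0.   0.1 -1.7] w 26.8
nose [ 519.7 -233.6   81.1] flange [ 520.3 -233.7  107.1] to go [ -1.3   0.7 -37.1]
```

View pics/w11c.png

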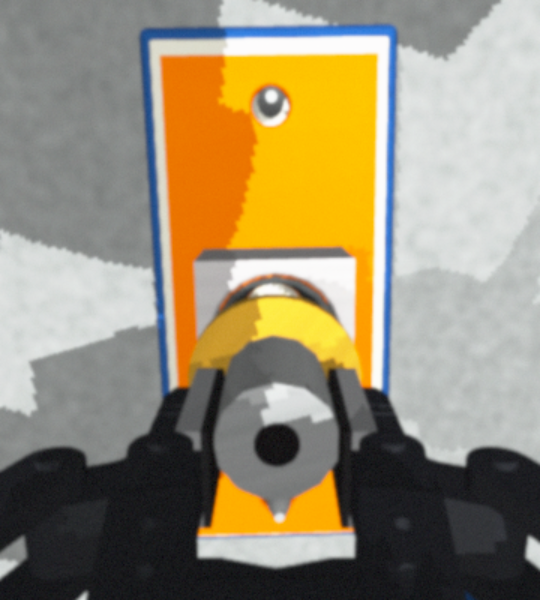

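The crop shows the guide held upright over the socket, centred sideways: the flange is at column 275 and the boss runs from 194 to 355. Lowering it in.

Call:
{"method": "play_rows", "body": {"series": [{"fingers":1,"dx":-0.7,"dy":0.4,"dz":-3,"turn":0},{"fingers":1,"dx":-0.4,"dy":0.3,"dz":-5,"turn":0},{"fingers":1,"dx":0,"dy":0,"dz":-6,"turn":0},{"fingers":1,"dx":0,"dy":0,"dz":-6,"turn":0},{"fingers":1,"dx":0,"dy":0,"dz":-4,"turn":0},{"fingers":1,"dx":0,"dy":0,"dz":-2,"turn":0},{"fingers":1,"dx":0,"dy":0,"dz":0,"turn":0}]}}

```text
clock: 22.88
position: [0.5211, -0.232, 0.102]
ee_rot: [-0.028, 0.792, 0.61, -0.008]
contact_force: [0.1, -0.1, -2.2]
width: 0.0262
```

Run:
```python
from h import *
st();guide()
```

```text
22.88 pos [ 521.1 -232.   102. ] ang 75.11 z [-0.0462  0.0343 -0.9983] F [ 0.1 -0.1 -2.2] w 26.2
nose [ 519.  -231.6   52.8] flange [ 519.5 -231.7   78.7] to go [-0.5 -1.3 -8.7]
```

Call:
{"method": "play_rows", "body": {"series": [{"fingers":1,"dx":-0.3,"dy":-0.8,"dz":-2,"turn":0},{"fingers":1,"dx":0,"dy":-0.2,"dz":-2,"turn":0},{"fingers":1,"dx":0,"dy":0,"dz":-1.5,"turn":0},{"fingers":1,"dx":0,"dy":0,"dz":-1,"turn":0},{"fingers":1,"dx":0,"dy":0,"dz":0,"turn":0}]}}

```text
clock: 23.3
position: [0.5211, -0.2333, 0.0949]
ee_rot: [-0.028, 0.792, 0.609, -0.008]
contact_force: [0.6, -1.1, -3.2]
width: 0.0268
```

Run:
```python
from h import *
st();guide()
```

```text
23.3 pos [ 521.1 -233.3   94.9] ang 75.11 z [-0.0459  0.0341 -0.9984] F [ 0.6 -1.1 -3.2] w 26.8
nose [ 518.9 -233.    45.7] flange [ 519.5 -233.1   71.6] to go [-0.5  0.1 -1.6]
```

Next, 1 mm steps down to contact.

Call:
{"method": "play_rows", "body": {"series": [{"fingers":1,"dx":0,"dy":0,"dz":-1,"turn":0},{"fingers":1,"dx":0,"dy":0,"dz":-1,"turn":0},{"fingers":1,"dx":0,"dy":0,"dz":-1,"turn":0}], "squeeze": 30}}

```text
clock: 23.55
position: [0.5212, -0.2335, 0.0934]
ee_rot: [-0.027, 0.792, 0.609, -0.008]
contact_force: [-1.5, 1.7, 7.9]
width: 0.0267
```

Run:
```python
from h import *
st();guide()
```

```text
23.55 pos [ 521.2 -233.5   93.4] ang 75.11 z [-0.0453  0.0337 -0.9984] F [-1.5  1.7  7.9] w 26.7
nose [ 519.  -233.1   44.1] flange [ 519.6 -233.2   70.1] to go [-0.6  0.2 -0.1]
```

Call:
{"method": "play_rows", "body": {"series": [{"fingers":1,"dx":0,"dy":0,"dz":-1,"turn":0},{"fingers":1,"dx":0,"dy":0,"dz":-1,"turn":0},{"fingers":0.5,"dx":0,"dy":0,"dz":0,"turn":0},{"fingers":0.2,"dx":0,"dy":0,"dz":0,"turn":0},{"fingers":-0.3,"dx":0,"dy":0,"dz":0,"turn":0},{"fingers":-1,"dx":0,"dy":0,"dz":0,"turn":0},{"fingers":-1,"dx":0,"dy":0,"dz":0,"turn":0},{"fingers":-1,"dx":0,"dy":0,"dz":0,"turn":0},{"fingers":-1,"dx":0,"dy":0,"dz":0,"turn":0},{"fingers":-1,"dx":0,"dy":0,"dz":3,"turn":0},{"fingers":-1,"dx":0,"dy":0,"dz":6,"turn":0},{"fingers":-1,"dx":0,"dy":0,"dz":10,"turn":0},{"fingers":-1,"dx":0,"dy":0,"dz":14,"turn":0},{"fingers":-1,"dx":0,"dy":0,"dz":14,"turn":0},{"fingers":-1,"dx":0,"dy":0,"dz":14,"turn":0},{"fingers":-1,"dx":0,"dy":0,"dz":14,"turn":0},{"fingers":-1,"dx":0,"dy":0,"dz":14,"turn":0},{"fingers":-1,"dx":0,"dy":0,"dz":8,"turn":0},{"fingers":-1,"dx":0,"dy":0,"dz":3,"turn":0},{"fingers":-1,"dx":0,"dy":0,"dz":0,"turn":0}], "squeeze": 20}}

```text
clock: 25.22
position: [0.5226, -0.2342, 0.2049]
ee_rot: [-0.023, 0.792, 0.61, -0.006]
contact_force: [0.6, 0.4, -1.7]
width: 0.0851
```

Run:
```python
from h import *
st()
s,im=wrist();sc=get_image("scene");tp=get_image("top")
for n in ("template_center",): print([(round(m["p"],2),rect(im,m["region"],.036)) for m in masks_of(im,n)[:1]])
for n in("glue","spool","screwdriver","guide_center"): print(n,[np.round(m["xy"]) for m in masks_of(sc,n)[:1]],[np.round(m["xy"]) for m in masks_of(tp,n)[:1]])
a=cv2.resize(sc["pixels"][170:290,170:330],None,fx=5,fy=5,interpolation=cv2.INTER_CUBIC)[:,:,::-1]
b=im["pixels"][40:440,140:500][:,:,::-1]
cv2.imwrite("pics/fin_s.png",a);cv2.imwrite("pics/fin_w.png",b)
c=np.zeros((600,800,3),np.uint8);c[:400,:360]=b;A=cv2.resize(a,(440,330));c[:330,360:]=A;cv2.imwrite("pics/fin.png",c[:400])
```

```text
25.22 pos [ 522.6 -234.2  204.9] ang 75.12 z [-0.0375  0.029  -0.9989] F [ 0.6  0.4 -1.7] w 85.1
[(0.86, (array([ 519.1, -232.8]), array([ 80.1, 196.1]), -14.05))]
glue [array([318., 294.])] [array([299., 189.])]
spool [array([350., 258.])] [array([302., 249.])]
screwdriver [array([253., 412.])] [array([280.,  80.])]
guide_center [array([245., 216.])] [array([407., 210.])]
```

The picture limit is reached, so I'll check the seating numerically.

Run:
```python
from h import *
s,im=wrist();st();sc=get_image("scene")
r=masks_of(im,"guide_center")[0]["region"];H=hsv(im)
b=r&(H[...,1]>110)&(H[...,2]>60);ys,xs=np.nonzero(b)
print("brass px",xs.min(),xs.max(),ys.min(),ys.max(),"width mm",1000*np.linalg.norm(ray(im,(xs.min(),ys[xs==xs.min()].mean()),.075)-ray(im,(xs.max(),ys[xs==xs.max()].mean()),.075)))
h=r&(H[...,2]<45);n,l,st_,c=cv2.connectedComponentsWithStats(h.astype(np.uint8));k=1+np.argmax(st_[1:,4]) if n>1 else 0
print("hole",c[k],st_[k])
def pr(i,p): return np.round(cv2.projectPoints(np.array([p],float),np.array(i["rvec"],float),np.array(i["tvec"],float),K(i),None)[0].ravel(),1)
C=[.519,-.233]
t=np.linspace(0,2*np.pi,60)
for z in(.075,):
    q=np.array([pr(im,[C[0]+.024*np.cos(a),C[1]+.024*np.sin(a),z]) for a in t]);print("wrist expected flange",q.min(0),q.max(0))
print("expected head-top centre wrist",pr(im,[*C,.111]))
R=masks_of(sc,"guide_center")[0]["region"];ys,xs=np.nonzero(R);print("scene guide mask",xs.min(),xs.max(),ys.min(),ys.max())
q=np.array([pr(sc,[C[0]+r_*np.cos(a),C[1]+r_*np.sin(a),z]) for a in t for r_,z in((.024,.07),(.024,.075),(.014,.111))]);print("scene expected",q.min(0),q.max(0))
```

```text
25.87 pos [ 522.1 -233.9  203.4] ang 75.12 z [-0.0399  0.0305 -0.9987] F [ 0.   0.2 -0.4] w 85.5
brass px 286 354 202 265 width mm 46.6360530047994
hole [321.28865979 250.09278351] [316 244  12  12  97]
wrist expected flange [285.9 201. ] [355.8 269.4]
expected head-top centre wrist [321.7 248.4]
scene guide mask 233 255 202 228
scene expected [232.9 201.2] [255.7 227.7]
```

Flange, head hole and the scene silhouette all match the seated geometry to within 1–2 px, so I'm handing the job in.

```bash
python3 -c "
from rig import *
print(sign_off())"
```

```text
the job is handed in; nothing more can be done
None
```

The template is hung on the middle-sized jig with both pins through, and the guide is seated nose down in its socket. The gripper is open and clear about 11 cm above the work. The job was handed in at about 26 s of the 54 s allowed; sign-off gives no verdict.

**Template:**
- It measures 196 x 80 mm at the home height, centred at (519, −233) mm and turned −14.05°. That matches the jig's −14.0° to −14.1° and lies within about 1–2 mm of its measured centre.
- It had pitched about 3° in the grip on the way over, so I pressed it flat on the strip with about 10 N before letting go.

**Guide:**
- The flange met the rim at the expected height with about 10 N. After release, the flange, the head hole and the outline seen from the scene camera match the seated geometry to within about 2 px in most readings. The lower edge of the flange reads about 4 px short, where the head hides it.

**Bystanders:** the glue, spool and screwdriver read within about 2 px of where they started.

**Limits of the checks:** the 12-picture limit ran out before the last view, so the final check of the guide was by numbers only. The tool leaned up to about 3° after fast moves, and I allowed for that in the placing.

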